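Change the bench vacuum manifold from vent to vacuum

TASK

The little vacuum manifold on the bench is standing vented. Put it on vacuum: first push the red vent knob fully home, and only then pull the blue vacuum knob all the way out until it clicks against its stop. Leave both knobs like that and do not shift the white bottle or the red-topped timer standing beside the manifold.

Things in the scene. Friction and masses are not known exactly. Their poses are not given: they have to be found in the camera images.
- manifold: Grey base plate 116 x 230 x 10 mm (x, y, z of its own frame), screwed to the bench, with a steel header pipe along y at its rear and a round white gauge (48 mm across, top 120 mm above the bench) in the middle of the pipe. Origin: centre of the plate's underside, on the bench. Its -x side is the front, towards the robot, where both knobs stick out.
- vent_valve: Aluminium valve block of the vent, with a red tag on top: 50 x 50 mm, top 92 mm above the bench, front face 35 mm in front (-x) of the origin. Fixed on the manifold's plate, 56 mm left or right of the middle (the two valves may have changed places). Axes as the manifold's; origin on the bench under the knob's axis.
- vacuum_valve: Aluminium valve block of the vacuum line, with a blue tag on top: same size, axes and origin as the vent valve.
- vent_knob (a joint): How far the red knob is out, m: 0 fully home, 0.040 fully out against its stop. It slides along the valve's own -x as it comes out. About 2 N of friction; click stops at both ends, which take about 10 N to leave (hardest in the first few mm) and snap the knob in over the last 5 mm or so; in between it stays where it is left. Starts half to fully out.
- vacuum_knob (a joint): How far the blue knob is out, m: 0 fully home, 0.040 fully out. Travel, direction, forces and click stops as for the red knob. Starts home.
- vent_knob_mid (a point): Middle of the red knob: a round plastic knob, 32 mm diameter, 26 mm long along the valve's x, on a 12 mm steel stem; its axis is 70 mm above the bench. Home, its middle is 62 mm in front (-x) of the valve's origin, with 8 mm of free stem between the knob and the 26 mm gland nut on the block. The point moves with the knob; its axes are the valve's.
- vacuum_knob_mid (a point): Middle of the blue knob; same shape, size and height as the red one.
- tint: White bottle with a blue cap, 38 mm diameter, 92 mm high, standing loose on the bench to the left (+y) of the manifold. Origin: centre of its underside.
- timer: Round workshop timer, white base with a red dial on top, 64 mm diameter, 39 mm high, standing loose on the bench to the right (-y) of the manifold. Origin: centre of its underside.
There are look-alikes about, which are no part of the job. Of the things like the timer, leave any that is green; of the rest the larger one is meant.

How it is judged (in metres and radians):
On the way, in this order (a step that is already met when the one before it is completed fails the run):
1. the red vent knob is fully home while the blue vacuum knob is still home (value of joint vent_knob below 0.004 m and value of joint vacuum_knob below 0.012 m), for 0.2 s.
2. the blue vacuum knob is pulled out to its stop (value of joint vacuum_knob above 0.036 m and value of joint vent_knob below 0.004 m), for 0.2 s.
At the end, for the whole second after the job is handed in: The red vent knob is home (within 4 mm), the blue vacuum knob is out at its stop (within 4 mm of its 40 mm travel), and the white bottle and the red-topped timer stand upright within 20 mm of where they were (all of step 2 and distance of each of tint, timer from where it was at the start of the episode below 0.02 m and angle between each of tint, timer's own z axis and vertical below 0.1 rad); the robot touches nothing.
It fails at once if both valves open at once: red and blue knob both more than 12 mm out (value of joint each of vent_knob, vacuum_knob above 0.012 m).
It fails at once if the white bottle or the red-topped timer is pushed more than 20 mm (distance of any of tint, timer from where it was at the start of the episode above 0.02 m).
It also fails if it takes over 48 s, if anything falls off the work surface, if the arm or the gripper's body presses on something with over 40 N, if the wrist force passes 120 N, or if a joint passes its speed limit or range.

ROBOT

A 6-joint arm with a two-finger parallel gripper is mounted at the origin on the work surface; the furniture and walls round the work are solid. World frame = base frame: x ahead of the robot, y to its left, z up, the work surface at z = 0. Lengths are in m, angles in degrees, forces in N, time in s.
With the tool pointing down it reaches from about 0.3 to 0.75 m from the base axis. Payload 8.5 kg.
Tool frame: the origin (TCP) lies at the very end of the fingers, on their centre line; the grasp point (between the pads) lies 19 mm behind it (env.hold_point_z is the distance from the TCP to the grasp point, in m); z points along the fingers, y is the line along which they close (so a half turn about z gives the same grasp; the last joint's range is limited). The gripper opens to 85 mm and grips with 20 to 120 N. Pads are 22 mm wide; open, the fingers measure 114 mm over their backs; the gripper's body (76 mm by 85 mm) begins 54 mm behind the grasp point. The pads swing forward as they close: fully open they stand 13 mm farther back than shut.
Start: joints at [-76.335, 21.807, 74.336, -0, 83.858, -12.336], TCP at [0.241, -0.494, 0.231] pointing down, gripper open.
Joint ranges: [-178.18, 178.18], [-50.72, 133.34], [12.68, 142.11], [-81.47, 261.47], [9.98, 163.14], [-165.26, 165.26]. Speed limits (degrees/s): [136.94, 136.94, 180, 180, 180, 180].

INTERFACE

Orientations are given as a 3x3 rotation matrix whose columns are the frame's x, y, z axes.
In Python, from rig import env, optics gives the robot as it stands.
- The arm moves only by the shell command python3 -m jog 'ROWS' [OPENING] [FORCE]. ROWS is JSON, a list of rows, each an object with "linear": the shift along the tool's x, y, z in units of 40 mm (1.0 is 40 mm), a list of three; "roll": the turn about the tool's z in units of 5 degrees (1.0 is 5 degrees). A call has 1 to 12 rows; each row shifts and turns the commanded pose from where the row before left it, along the tool's axes as they then stand; what a row does not reach is not made up. A row lasts 1/12 s, in which the tool goes at most 41.7 mm and 7.16 degrees, less where a joint would pass 70% of its speed; a pose out of reach is approached as far as the arm can. A call is refused whole if a number of a shift passes 1 or a number of a turn 1, either way. A call with a gripper value outside its range is refused whole. OPENING is the opening, from -1 (shut) to 1 (fully open), set as the call begins (- or left out, the last holds). The fingers move at their own pace and stop on an object; FORCE is the grip in N (left out, the last holds). Time passes only in rows, so rows that do not move let the fingers close. It gives the time, the measured TCP pose, the force, the opening and the grip force at its end, in the units of the state.
- env.observe(): the state, without advancing time (a new reading comes with each control period).
- optics.get_image(name): name is "scene" or "top"; returns the picture (400x640x3 uint8, red, green, blue); there is no depth.
- optics.calibration(name): a dict with "fov_y" (degrees; the focal length in pixels is half the picture's height over the tangent of half this angle, whatever the lens; pixels are square), "cx", "cy" (the principal point, pixels), "T" (4x4, takes a point from camera to world coordinates). Camera axes: x right, y down, z forward; pixel columns grow to the right and rows downward; lengths in m; the calibration is good to about 2 mm. A picture is of the moment at which its call begins. calibration takes no time and is no camera call.
- env.close_job(): hands the job in; it is judged then, once.
The state is a dict: "time_s": time; "q": joint angles; "qvel": joint speeds; "joint_efforts": joint torques, N m; "position": TCP position; "tool_rot": TCP orientation; "ft_force": force on the tool from outside, world axes, zero at the start; "wrist_torque": the same for the moment, N m; "grip_width": finger opening in m; "gripper_force": force on a finger pad.
Only numpy, scipy, OpenCV 4.12 (cv2) and the standard library are available. Lean on these libraries where they do the work, as an engineer would, in place of code of your own. Each camera call takes 0.05 s, during which the arm holds its last target. There are 200 camera calls.

## Working session

There is one attempt and no reset: what is moved stays moved. The work goes in short steps, Python scripts to look and compute and a shell command to move; the robot and the scene stay as the last step left them, time stands still between calls to the robot, and variables do not carry over. Pictures are saved under pics/ and viewed, at most 10 in all, crops included, and the job is handed in when it is done.

```bash
mkdir -p pics; ls
python3 - <<'E'
from rig import env, optics
import cv2,json
for n in("scene","top"):
    cv2.imwrite(f"pics/{n}0.png",optics.get_image(n)[:,:,::-1]); c=optics.calibration(n); print(n,c)
s=env.observe();print(s["time_s"],s["position"],s["tool_rot"],s["ft_force"],s["grip_width"],env.hold_point_z)
E
```

```text
pics
scene {'fov_y': 55.709536093214204, 'cx': 317.49259768203234, 'cy': 203.47138552273316, 'T': array([[-0.91529027, -0.25004846,  0.31578392,  0.2194811 ],
       [-0.40255454,  0.54077962, -0.73858462,  0.67323665],
       [ 0.01391243, -0.80313957, -0.59562847,  0.58197565],
       [ 0.        ,  0.        ,  0.        ,  1.        ]])}
top {'fov_y': 50.536074970550374, 'cx': 321.645403968813, 'cy': 205.3424059358381, 'T': array([[-0.02573223, -0.99290458,  0.11609626,  0.41558776],
       [-0.99961048,  0.02681179,  0.00774652,  0.01973376],
       [-0.0108043 , -0.11585171, -0.99320776,  0.93092111],
       [ 0.        ,  0.        ,  0.        ,  1.        ]])}
0.1 [ 0.24105446 -0.49408154  0.23078754] [[ 8.98785921e-01  4.38387708e-01 -2.91342617e-04]
 [ 4.38387712e-01 -8.98785100e-01  1.24800565e-03]
 [ 2.85255936e-04 -1.24941093e-03 -9.99999179e-01]] [-0.25564649  0.28101618 -0.39840832] 0.08535812074125822 0.0187
```

View pics/scene0.png

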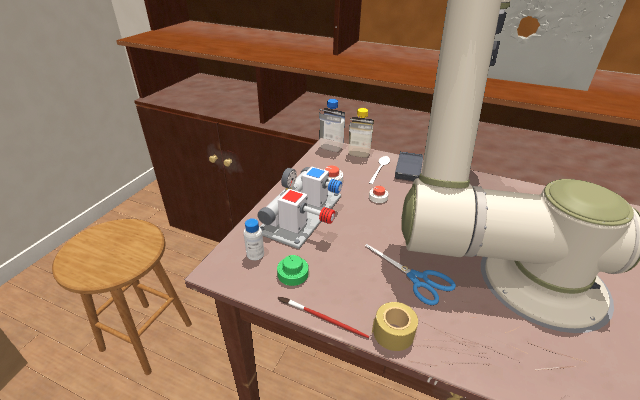

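View pics/top0.png

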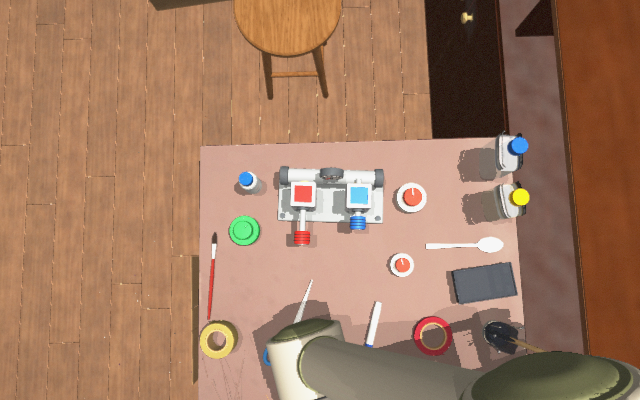

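The scene view shows red and green timers and the manifold with the red-tagged valve nearer the bottle. In the top view:
- **Red valve:** tag at (303,195), knob out at about (302,237).
- **Blue valve:** tag at (359,196), knob home at about (358,222).
- **Bottle:** (250,181).
- **Timer candidates:** red large (412,197), red small (402,265), green (244,231). The large red one at (412,197) is meant, because green is excluded and it is the larger of the two reds.

The bottle look-alikes at (512,150) and (512,200) are big jars on the right, so they are not the 38 mm bottle at the left.

```bash
cat > h.py <<'E'
import numpy as np,cv2
from rig import env,optics
def px(name,uv,z):
    c=optics.calibration(name);f=200/np.tan(np.radians(c["fov_y"]/2));T=c["T"]
    d=T[:3,:3]@np.array([(uv[0]-c["cx"])/f,(uv[1]-c["cy"])/f,1]);o=T[:3,3]
    return (o+d*(z-o[2])/d[2])[:2]
def blobs(img,col,roi,minA=25):
    h=cv2.cvtColor(img,cv2.COLOR_RGB2HSV);H,S,V=cv2.split(h)
    m=(S>150)&(V>70)&(((H<6)|(H>174)) if col=="red" else ((H>98)&(H<118)))
    k=np.zeros_like(H);x0,y0,x1,y1=roi;k[y0:y1,x0:x1]=m[y0:y1,x0:x1]
    n,l,s,c=cv2.connectedComponentsWithStats(k)
    return [(c[i].round(1),s[i]) for i in range(1,n) if s[i][4]>=minA]
E
python3 - <<'E'
from h import *
im=optics.get_image("top")
for col in("red","blue"):
    for c,s in blobs(im,col,(220,150,440,290)):
        x,y,w,h,a=s
        print(col,c,s,"z92",px("top",c,.092).round(4),"z70 front/back",px("top",(x+w/2-.5,y+h-.5),.075).round(4),px("top",(x+w/2-.5,y-.5),.08).round(4))
cr=cv2.resize(im[150:290,220:440],None,fx=3.6,fy=3.6,interpolation=cv2.INTER_CUBIC)
cv2.imwrite("pics/crop1.png",cr[:,:,::-1])
E
```

```text
red [302.9 193.1] [295 186  17  16 256] z92 [0.5393 0.0631] z70 front/back [0.5245 0.0642] [0.5567 0.0632]
red [406.5 197.7] [404 189  10  17  38] z92 [ 0.5244 -0.1432] z70 front/back [ 0.5106 -0.1498] [ 0.5447 -0.1505]
red [301.7 237. ] [294 231  16  13 197] z92 [0.4517 0.0673] z70 front/back [0.4394 0.069 ] [0.4653 0.0681]
blue [245.5 178.4] [239 172  14  13 137] z92 [0.5724 0.1781] z70 front/back [0.5628 0.1813] [0.5889 0.1802]
blue [360.3 221.1] [351 216  14  13  78] z92 [ 0.4801 -0.0495] z70 front/back [ 0.4666 -0.0448] [ 0.4925 -0.0453]
blue [353.7 224.2] [350 220   9   9  51] z92 [ 0.4743 -0.0363] z70 front/back [ 0.4668 -0.0377] [ 0.4846 -0.038 ]
```

View pics/crop1.png

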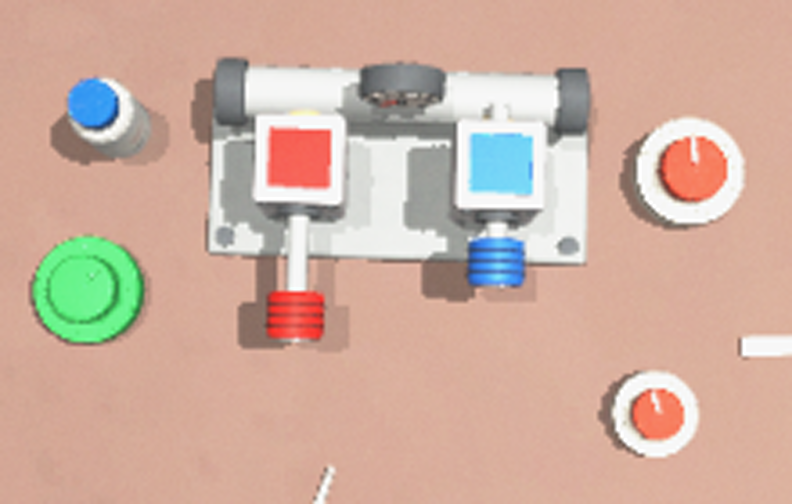

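The crop confirms it: the large red timer is at crop (690,170), the small red one at (655,413), green at (88,290) and the bottle at (105,115). The red knob at crop (295,316) is out, and the blue knob at (496,262) is home.

Run:
```python
from h import *
C=lambda u,v:(220+u/3.6-.4,150+v/3.6-.4)
rt=px("top",C(299,157),.092);bt=px("top",C(500,164),.092)
d=rt-bt;print("tags",rt,bt,"dist",np.linalg.norm(d),"yaw",np.degrees(np.arctan2(-d[0],d[1])))
yaw=np.arctan2(-d[0],d[1]);ax=np.array([np.cos(yaw),np.sin(yaw)])
org=(rt+bt)/2
for n,a in(("red",(295.5,316)),("blue",(496.5,262))):
    p=px("top",C(*a),.080);t=rt if n=="red" else bt
    print(n,"knob",p,"tag-knob along",(t-p)@ax,"lateral",(p-t)@[-ax[1],ax[0]])
# yaw from plate front edge
a=px("top",C(210,253),.01);b=px("top",C(585,263),.01);e=a-b;print("plate",np.linalg.norm(e),np.degrees(np.arctan2(-e[0],e[1])))
print("bottle",px("top",C(93,103),.092),"timer",px("top",C(690,170),.02))
s=env.observe();print(s["tool_rot"].round(4))
```

```text
tags [0.53910791 0.06363728] [ 0.53213908 -0.04781045] dist 0.1116653962212043 yaw -3.5780475761062247
red knob [0.45147755 0.06805293] tag-knob along 0.08773512128687613 lateral -0.001061808576211006
blue knob [ 0.47863135 -0.04484612] tag-knob along 0.053588426647270586 lateral -0.00038076851896654863
plate 0.22694315042051866 -3.0547893561377095
bottle [0.57274144 0.17818676] timer [ 0.53539057 -0.16757819]
[[ 8.988e-01  4.384e-01 -2.000e-04]
 [ 4.384e-01 -8.988e-01  1.000e-03]
 [ 2.000e-04 -1.000e-03 -1.000e+00]]
```

```bash
python3 -m jog '[{"linear":[0,0,0],"roll":0.98},{"linear":[0,0,0],"roll":0.98},{"linear":[0,0,0],"roll":0.98},{"linear":[0,0,0],"roll":0.98},{"linear":[0,0,0],"roll":0.97},{"linear":[0,0,0],"roll":0.97},{"linear":[0,0,0],"roll":0}]' 1 40
python3 -m jog '[{"linear":[0.2,-0.7,0],"roll":0},{"linear":[0.2,-0.7,0],"roll":0},{"linear":[0.2,-0.7,0],"roll":0},{"linear":[0.2,-0.7,0],"roll":0},{"linear":[0.2,-0.7,0],"roll":0},{"linear":[0.2,-0.7,0],"roll":0},{"linear":[0.2,-0.7,0],"roll":0},{"linear":[0.2,-0.7,0],"roll":0},{"linear":[0.2,-0.7,0],"roll":0},{"linear":[0.2,-0.7,0],"roll":0},{"linear":[0.2,-0.7,0],"roll":0},{"linear":[0,0,0],"roll":0}]'
```

```text
time_s: 0.73
position: [0.2411, -0.4942, 0.2311]
tool_rot: [[0.998, -0.06, -0.0], [-0.06, -0.998, 0.001], [-0.0, -0.001, -1.0]]
ft_force: [-0.2, -0.3, 0.4]
grip_width: 0.0855
gripper_force: 0.0
time_s: 1.73
position: [0.3472, -0.1881, 0.2314]
tool_rot: [[0.999, -0.051, 0.0], [-0.051, -0.999, 0.001], [0.0, -0.001, -1.0]]
ft_force: [-0.5, -0.6, -0.2]
grip_width: 0.0852
gripper_force: 0.0
```

```bash
python3 -m jog '[{"linear":[0.21,-0.6,0],"roll":0},{"linear":[0.21,-0.6,0],"roll":0},{"linear":[0.21,-0.6,0],"roll":0},{"linear":[0.21,-0.6,0],"roll":0},{"linear":[0.21,-0.6,0],"roll":0},{"linear":[0.21,-0.6,0],"roll":0},{"linear":[0.21,-0.6,0],"roll":0},{"linear":[0.21,-0.6,0],"roll":0},{"linear":[0.21,-0.6,0],"roll":0},{"linear":[0.21,-0.6,0],"roll":0},{"linear":[0.1,-0.5,0],"roll":0},{"linear":[0,0,0],"roll":0}]'
python3 -m jog '[{"linear":[0,0,0.1],"roll":0},{"linear":[0,0,0],"roll":0}]'
```

```text
time_s: 2.73
position: [0.4501, 0.0649, 0.2311]
tool_rot: [[0.999, -0.052, -0.0], [-0.052, -0.999, 0.001], [-0.0, -0.001, -1.0]]
ft_force: [-0.2, -0.3, -0.1]
grip_width: 0.0851
gripper_force: 0.0
time_s: 2.9
position: [0.4491, 0.0621, 0.2265]
tool_rot: [[0.998, -0.056, -0.001], [-0.056, -0.998, -0.0], [-0.001, 0.0, -1.0]]
ft_force: [0.4, -0.1, 0.6]
grip_width: 0.0853
gripper_force: 0.0
```

```bash
python3 -m jog '[{"linear":[0.08,-0.15,0.4],"roll":0},{"linear":[0,0,0.5],"roll":0},{"linear":[0,0,0.5],"roll":0},{"linear":[0,0,0.5],"roll":0},{"linear":[0,0,0.5],"roll":0},{"linear":[0,0,0],"roll":0},{"linear":[0,0,0],"roll":0}]'
python3 - <<'E'
from h import *
cs=[]
a=optics.get_image("scene")[120:260,220:420];b=optics.get_image("top")[150:290,220:420]
cv2.imwrite("pics/c2.png",cv2.resize(np.hstack([a,b]),None,fx=2,fy=2,interpolation=cv2.INTER_CUBIC)[:,:,::-1])
E
```

```text
time_s: 3.48
position: [0.4528, 0.0676, 0.1312]
tool_rot: [[0.998, -0.058, -0.002], [-0.058, -0.998, 0.0], [-0.002, 0.0, -1.0]]
ft_force: [0.5, 0.1, -0.1]
grip_width: 0.0856
gripper_force: 0.0
```

View pics/c2.png

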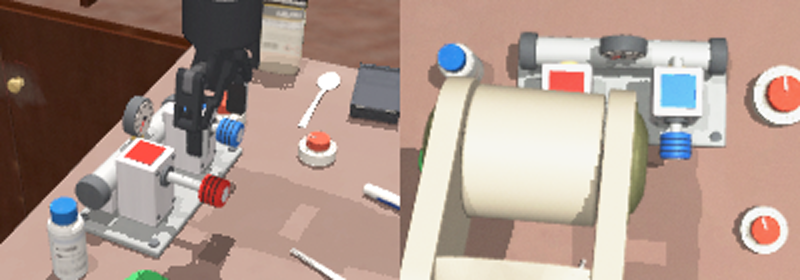

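The left half (scene) shows the open fingers above the red knob, which is at crop (215,190), still out. The right half (top) shows the arm covering it, with the bottle and timers untouched. I'll cross-check with the scene camera before lowering.

Run:
```python
from h import *
c=optics.calibration("scene");f=200/np.tan(np.radians(c["fov_y"]/2));Ti=np.linalg.inv(c["T"])
for p in((.4528,.0676,.131),(.4528,.068,.07),(.480,-.045,.07)):
    q=(Ti@[*p,1])[:3];print(p,(f*q[:2]/q[2]+[c["cx"],c["cy"]]-[220,120])*2)
im=optics.get_image("scene")
for col in("red","blue"):print(col,[((s[0]-220+0)*1,b[0]) for s,b in[(c_,s_) for c_,s_ in blobs(im,col,(300,150,350,240))] ] and [(((c_-[220,120])*2).round(1),s_) for c_,s_ in blobs(im,col,(300,150,350,240))])
```

```text
(0.4528, 0.0676, 0.131) [217.96569508 144.26182846]
(0.4528, 0.068, 0.07) [216.03700812 190.36330234]
(0.48, -0.045, 0.07) [230.91030172 132.00246975]
red [(array([222. , 105.2]), array([329, 166,   6,  11,  29], dtype=int32)), (array([212.4, 189.8]), array([319, 207,  16,  17, 141], dtype=int32))]
blue [(array([228.2, 131.2]), array([328, 179,  14,  14,  96], dtype=int32))]
```

```bash
python3 -m jog '[{"linear":[0,0,0.4],"roll":0},{"linear":[0,0,0.4],"roll":0},{"linear":[0,0,0.4],"roll":0},{"linear":[0,0,0.4],"roll":0},{"linear":[0,0,0.4],"roll":0},{"linear":[0,0,0],"roll":0},{"linear":[0,0,0],"roll":0}]'
python3 -m jog '[{"linear":[0,0,0],"roll":0},{"linear":[0,0,0],"roll":0},{"linear":[0,0,0],"roll":0},{"linear":[0,0,0],"roll":0},{"linear":[0,0,0],"roll":0},{"linear":[0,0,0],"roll":0},{"linear":[0,0,0],"roll":0},{"linear":[0,0,0],"roll":0},{"linear":[0,0,0],"roll":0},{"linear":[0,0,0],"roll":0}]' -1 40
```

```text
time_s: 4.22
position: [0.4534, 0.0683, 0.0519]
tool_rot: [[0.998, -0.057, 0.0], [-0.057, -0.998, -0.0], [0.0, 0.0, -1.0]]
ft_force: [0.0, -0.7, 0.9]
grip_width: 0.0852
gripper_force: 0.0
time_s: 5.05
position: [0.4533, 0.069, 0.0521]
tool_rot: [[0.998, -0.058, 0.001], [-0.058, -0.998, 0.001], [0.001, -0.001, -1.0]]
ft_force: [-0.5, 4.1, 6.1]
grip_width: 0.0312
gripper_force: 39.1
```

```bash
python3 -m jog '[{"linear":[0.1,0,0],"roll":0},{"linear":[0.1,0,0],"roll":0},{"linear":[0.1,0,0],"roll":0},{"linear":[0.1,0,0],"roll":0},{"linear":[0.1,0,0],"roll":0},{"linear":[0.1,0,0],"roll":0},{"linear":[0.1,0,0],"roll":0},{"linear":[0,0,0],"roll":0},{"linear":[0,0,0],"roll":0}]'
python3 -m jog '[{"linear":[0.05,0,0],"roll":0},{"linear":[0.05,0,0],"roll":0},{"linear":[0.05,0,0],"roll":0},{"linear":[0,0,0],"roll":0},{"linear":[0,0,0],"roll":0}]'
```

```text
time_s: 5.8
position: [0.4825, 0.0673, 0.0521]
tool_rot: [[0.998, -0.058, 0.004], [-0.058, -0.998, 0.001], [0.004, -0.001, -1.0]]
ft_force: [6.4, 6.4, 0.6]
grip_width: 0.031
gripper_force: 39.4
time_s: 6.22
position: [0.4875, 0.0671, 0.052]
tool_rot: [[0.998, -0.057, 0.002], [-0.057, -0.998, 0.001], [0.002, -0.001, -1.0]]
ft_force: [0.4, 5.2, 5.9]
grip_width: 0.0307
gripper_force: 39.9
```

```bash
python3 -m jog '[{"linear":[0.05,0,0],"roll":0},{"linear":[0.05,0,0],"roll":0},{"linear":[0,0,0],"roll":0},{"linear":[0,0,0],"roll":0}]'
python3 -m jog '[{"linear":[0.05,0,0],"roll":0},{"linear":[0,0,0],"roll":0},{"linear":[0,0,0],"roll":0}]'
```

```text
time_s: 6.55
position: [0.4875, 0.0671, 0.0519]
tool_rot: [[0.998, -0.057, -0.007], [-0.057, -0.998, 0.001], [-0.007, -0.001, -1.0]]
ft_force: [-16.3, 3.3, 19.8]
grip_width: 0.0306
gripper_force: 41.3
time_s: 6.8
position: [0.4875, 0.0671, 0.0519]
tool_rot: [[0.998, -0.056, -0.012], [-0.056, -0.998, 0.001], [-0.012, -0.0, -1.0]]
ft_force: [-24.6, 3.2, 26.8]
grip_width: 0.0309
gripper_force: 41.9
```

The red knob is against its home stop. I'll relieve the load, open and rise.

```bash
python3 -m jog '[{"linear":[-0.13,0,0],"roll":0},{"linear":[0,0,0],"roll":0},{"linear":[0,0,0],"roll":0}]'
python3 -m jog '[{"linear":[0,0,0],"roll":0},{"linear":[0,0,0],"roll":0},{"linear":[0,0,0],"roll":0},{"linear":[0,0,0],"roll":0},{"linear":[0,0,0],"roll":0},{"linear":[0,0,0],"roll":0},{"linear":[0,0,0],"roll":0},{"linear":[0,0,0],"roll":0}]' 1
python3 -m jog '[{"linear":[0,0,-0.5],"roll":0},{"linear":[0,0,-0.5],"roll":0},{"linear":[0,0,-0.5],"roll":0},{"linear":[0,0,-0.5],"roll":0},{"linear":[-0.3,0.5,-0.5],"roll":0},{"linear":[0,0.5,0],"roll":0},{"linear":[0,0.5,0],"roll":0},{"linear":[0,0.5,0],"roll":0},{"linear":[0,0.5,0],"roll":0},{"linear":[0,0.3,0],"roll":0},{"linear":[0,0,0],"roll":0},{"linear":[0,0,0],"roll":0}]'
python3 - <<'E'
from h import *
a=optics.get_image("scene")[120:260,220:420];b=optics.get_image("top")[150:290,220:420]
cv2.imwrite("pics/c3.png",cv2.resize(np.hstack([a,b]),None,fx=2,fy=2,interpolation=cv2.INTER_CUBIC)[:,:,::-1])
E
```

```text
time_s: 7.05
position: [0.4875, 0.0671, 0.052]
tool_rot: [[0.998, -0.057, -0.0], [-0.057, -0.998, 0.001], [-0.0, -0.001, -1.0]]
ft_force: [-3.8, 6.0, 10.3]
grip_width: 0.0308
gripper_force: 40.8
time_s: 7.72
position: [0.4878, 0.0664, 0.0513]
tool_rot: [[0.998, -0.058, -0.0], [-0.058, -0.998, 0.0], [-0.0, -0.0, -1.0]]
ft_force: [-0.5, -0.8, 0.4]
grip_width: 0.0852
gripper_force: 0.0
time_s: 8.72
position: [0.4693, -0.0448, 0.1513]
tool_rot: [[0.998, -0.059, -0.0], [-0.059, -0.998, 0.0], [-0.0, -0.0, -1.0]]
ft_force: [0.6, 0.8, 0.2]
grip_width: 0.0855
gripper_force: 0.0
```

View pics/c3.png

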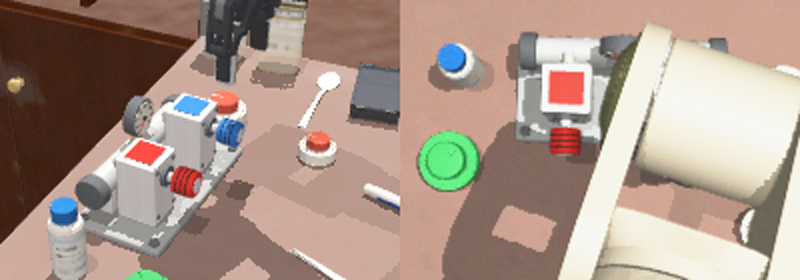

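The red knob is home at crop (186,182) and (565,141), with the stem hidden. The blue knob is still home at crop (230,133), and the bottle and timer are unmoved. Now the blue knob.

```bash
python3 -m jog '[{"linear":[0.29,0,0],"roll":0},{"linear":[0,0,0.4],"roll":0},{"linear":[0,0,0.4],"roll":0},{"linear":[0,0,0.4],"roll":0},{"linear":[0,0,0.4],"roll":0},{"linear":[0,0,0.4],"roll":0},{"linear":[0,0,0.4],"roll":0},{"linear":[0,0,0.08],"roll":0},{"linear":[0,0,0],"roll":0},{"linear":[0,0,0],"roll":0}]'
python3 -m jog '[{"linear":[0,0,0],"roll":0},{"linear":[0,0,0],"roll":0},{"linear":[0,0,0],"roll":0},{"linear":[0,0,0],"roll":0},{"linear":[0,0,0],"roll":0},{"linear":[0,0,0],"roll":0},{"linear":[0,0,0],"roll":0},{"linear":[0,0,0],"roll":0},{"linear":[0,0,0],"roll":0},{"linear":[0,0,0],"roll":0}]' -1 60
```

```text
time_s: 9.65
position: [0.4813, -0.045, 0.0527]
tool_rot: [[0.998, -0.057, 0.001], [-0.057, -0.998, -0.0], [0.001, 0.0, -1.0]]
ft_force: [-0.4, -1.2, 0.7]
grip_width: 0.0854
gripper_force: 0.0
time_s: 10.48
position: [0.4819, -0.0448, 0.0528]
tool_rot: [[0.998, -0.058, 0.003], [-0.058, -0.998, 0.001], [0.003, -0.001, -1.0]]
ft_force: [3.0, 5.4, 3.7]
grip_width: 0.0304
gripper_force: 59.2
```

Gripped. Pulling about 40 mm out.

```bash
python3 -m jog '[{"linear":[-0.1,0,0],"roll":0},{"linear":[-0.1,0,0],"roll":0},{"linear":[-0.1,0,0],"roll":0},{"linear":[-0.1,0,0],"roll":0},{"linear":[-0.1,0,0],"roll":0},{"linear":[-0.1,0,0],"roll":0},{"linear":[-0.1,0,0],"roll":0},{"linear":[-0.1,0,0],"roll":0},{"linear":[-0.1,0,0],"roll":0},{"linear":[-0.05,0,0],"roll":0},{"linear":[0,0,0],"roll":0},{"linear":[0,0,0],"roll":0}]'
python3 -m jog '[{"linear":[-0.05,0,0],"roll":0},{"linear":[-0.05,0,0],"roll":0},{"linear":[-0.05,0,0],"roll":0},{"linear":[0,0,0],"roll":0},{"linear":[0,0,0],"roll":0},{"linear":[0,0,0],"roll":0}]'
```

```text
time_s: 11.48
position: [0.4426, -0.0426, 0.0528]
tool_rot: [[0.998, -0.058, -0.0], [-0.058, -0.998, 0.001], [-0.0, -0.001, -1.0]]
ft_force: [-3.9, 4.7, 10.2]
grip_width: 0.0303
gripper_force: 63.7
time_s: 11.98
position: [0.4422, -0.0427, 0.053]
tool_rot: [[0.998, -0.059, 0.013], [-0.059, -0.998, 0.0], [0.012, -0.001, -1.0]]
ft_force: [23.8, 12.2, -10.7]
grip_width: 0.0306
gripper_force: 61.2
```

The knob moved 39.7 mm and is firm against its stop. I'll relieve the load, release and retreat.

```bash
python3 -m jog '[{"linear":[0.13,0,0],"roll":0},{"linear":[0,0,0],"roll":0},{"linear":[0,0,0],"roll":0}]'
python3 -m jog '[{"linear":[0,0,0],"roll":0},{"linear":[0,0,0],"roll":0},{"linear":[0,0,0],"roll":0},{"linear":[0,0,0],"roll":0},{"linear":[0,0,0],"roll":0},{"linear":[0,0,0],"roll":0},{"linear":[0,0,0],"roll":0},{"linear":[0,0,0],"roll":0}]' 1
python3 -m jog '[{"linear":[0,0,-0.5],"roll":0},{"linear":[0,0,-0.5],"roll":0},{"linear":[0,0,-0.5],"roll":0},{"linear":[0,0,-0.5],"roll":0},{"linear":[0,0,-0.5],"roll":0},{"linear":[0,0,-0.5],"roll":0},{"linear":[0,0.6,-0.5],"roll":0},{"linear":[0,0.6,-0.5],"roll":0},{"linear":[0,0.6,0],"roll":0},{"linear":[0,0.6,0],"roll":0},{"linear":[0,0.6,0],"roll":0},{"linear":[0,0.6,0],"roll":0}]'
python3 -m jog '[{"linear":[0,0.6,0],"roll":0},{"linear":[0,0.6,0],"roll":0},{"linear":[0,0.6,0],"roll":0},{"linear":[0,0.6,0],"roll":0},{"linear":[0,0,0],"roll":0},{"linear":[0,0,0],"roll":0}]'
python3 - <<'E'
from h import *
a=optics.get_image("scene")[120:260,220:420];b=optics.get_image("top")[150:290,220:440]
cv2.imwrite("pics/c4.png",cv2.resize(np.hstack([a,b]),None,fx=1.9,fy=1.9,interpolation=cv2.INTER_CUBIC)[:,:,::-1])
E
```

```text
time_s: 12.23
position: [0.4425, -0.0426, 0.0527]
tool_rot: [[0.998, -0.058, 0.001], [-0.058, -0.998, 0.001], [0.001, -0.001, -1.0]]
ft_force: [-1.5, 5.1, 8.8]
grip_width: 0.0302
gripper_force: 63.5
time_s: 12.9
position: [0.4422, -0.0432, 0.0521]
tool_rot: [[0.998, -0.058, -0.0], [-0.058, -0.998, -0.0], [-0.0, 0.0, -1.0]]
ft_force: [-0.0, -1.0, 0.5]
grip_width: 0.0854
gripper_force: 0.0
time_s: 13.9
position: [0.4336, -0.188, 0.2122]
tool_rot: [[0.998, -0.058, 0.0], [-0.058, -0.998, -0.0], [0.0, 0.0, -1.0]]
ft_force: [0.5, -0.0, 0.0]
grip_width: 0.0855
gripper_force: 0.0
time_s: 14.4
position: [0.4281, -0.2833, 0.2117]
tool_rot: [[0.998, -0.059, -0.0], [-0.059, -0.998, 0.001], [-0.001, -0.001, -1.0]]
ft_force: [0.4, 0.8, -0.6]
grip_width: 0.0851
gripper_force: 0.0
```

View pics/c4.png

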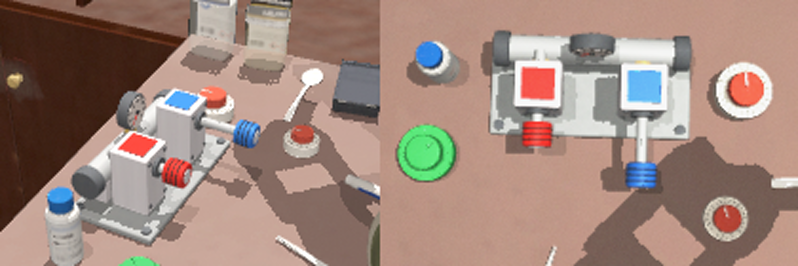

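The red knob is home at crop (537,133), and the blue knob is fully out at (641,174). The bottle at (433,60) and the timer at (744,90) are where they were, and the arm is clear.

```bash
python3 -c "
from rig import env
print(env.close_job())"
```

```text
the job is handed in; nothing more can be done
None
```

The manifold is on vacuum and the job is handed in: red vent knob pushed home first, then blue vacuum knob pulled 39.7 mm out to its stop, with the bottle and red-topped timer not visibly moved; the hand-in returned no verdict.

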